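Refit the plug-in card in the opened welding control unit

ROBOT

A 6-joint arm with a two-finger parallel gripper is mounted at the origin on the work surface. World frame = base frame: x ahead of the robot, y to its left, z up, the work surface at z = 0. Lengths are in mm, angles in rad, forces in N, time in s.
With the tool pointing down it reaches from about 375 to 825 mm from the base axis. Payload 5.5 kg.
Tool frame: the origin (TCP) lies at the very end of the fingers, on their centre line; the grasp point (between the pads) lies 19 mm behind it; z points along the fingers, y is the line along which they close (so a half turn about z gives the same grasp; the last joint's range is limited). The gripper opens to 85 mm and grips with 20 to 120 N. Pads are 22 mm wide; open, the fingers measure 114 mm over their backs; the gripper's body (76 mm by 85 mm) begins 54 mm behind the grasp point. The pads swing forward as they close: fully open they stand 13 mm farther back than shut.
Start: joints at [1.168, 0.314, -0.047, 1.21, 0, 1.571], TCP at [235.194, 551.977, 231.299] pointing down, gripper open.
Joint ranges: [-2.67, 2.67], [-0.69, 1.73], [-1.03, 1.25], [-2.08, 2.16], [-1.42, 1.45], [-3.14, 3.14]. Speed limits (rad/s): [2.39, 2.39, 3.01, 3.14, 3.14, 3.14].

INTERFACE

Orientations are given as a unit quaternion [w, x, y, z].
In Python, from cell import manip, capture, camera_info, finder gives the robot as it stands.
- The arm moves only by the tool move_arm, never from a script. Its argument "targets" is one flat list of numbers, 5 for each row, row after row: the shift along the tool's x, y, z normalised to -1 to 1, where 1 is 20 mm, then the turn about the tool's z normalised to -1 to 1, where 1 is 2 pi rad, then the opening, from -1 (shut) to 1 (fully open). In form: [tx, ty, tz, yaw, grip, tx, ty, tz, yaw, grip, ...]. A call has 1 to 8 rows; each row shifts and turns the commanded pose from where the row before left it, along the tool's axes as they then stand; what a row does not reach is not made up. A row lasts 1/10 s, in which the tool goes at most 50 mm and 8.59 degrees, less where a joint would pass 70% of its speed; a pose out of reach is approached as far as the arm can. A call with a number of a shift or a turn outside -1 to 1 is refused whole. A call with a gripper value outside its range is refused whole. The fingers move at their own pace and stop on an object; the grip force is fixed at half the most. Time passes only in rows, so rows that do not move let the fingers close. It gives the time, the measured TCP pose, the force, the opening and the grip force at its end, in the units of the state.
- manip.get_state(): the state, without advancing time (a new reading comes with each control period).
- capture(name): name is "side" or "top" or "wrist"; returns the picture (480x640x3 uint8, blue, green, red); there is no depth.
- camera_info(name): a dict with "fov_y" (degrees; the focal length in pixels is half the picture's height over the tangent of half this angle, whatever the lens; pixels are square), "cx", "cy" (the principal point, pixels), "xyz" and "orientation" of the camera in the world. Camera axes: x right, y up, looking along -z (the intrinsics and any distortion apply to the point x, -y, -z); pixel columns grow to the right and rows downward; lengths in mm; the calibration is good to about 2 mm. A picture is of the moment at which its call begins: read the wrist's pose just before it. camera_info takes no time and is no camera call; for the wrist camera it gives the pose at the moment of the call.
- manip.finish_job(): hands the job in; it is judged then, once.
Trained networks look in the newest picture that a camera, given by its name, has taken for a name from the list of things; names that differ only in an ending like _2 or _b are one class to them, and where a whole thing is asked for, a point or a joint stands for the part that bears it (a point fixed in the world has none). Each returns a list of dicts, best first, with "confidence" (0 to 1); they miss things now and then, are a little off and sometimes report something else, mostly with a low value. They report only what shows in the picture. A call takes as long as a camera call. They do not tell look-alikes from the thing itself.
- finder.outline_of(camera, target): "region" (480x640 bool, what is visible of it).
- finder.place_of(camera, target): "xyz" ([x, y, z] in mm, in world coordinates, good to about 4 mm: a listed point, or the origin of a listed thing).
The state is a dict: "t": time; "qpos": joint angles; "joint_velocities": joint speeds; "tau": joint torques, N m; "ee_pos": TCP position; "tool_rot": TCP orientation; "wrist_force": force on the tool from outside, world axes, zero at the start; "ft_torque": the same for the moment, N m; "gripper_width": opening from 0.0 (shut) to 1.0 (fully open); "finger_force": force on a finger pad.
Only numpy, scipy, OpenCV 4.12 (cv2) and the standard library are available. Lean on these libraries where they do the work, as an engineer would, in place of code of your own. Each camera call takes 0.05 s, during which the arm holds its last target. There are 200 camera calls.

TASK

The welding control unit stands open with its hood off: swing its hold-down bar up out of the way, take the green card with the orange grip out of the sloping rack and slide it down the free pair of card guides with its component side towards the unit's front panel. Do not let it drop; press it fully home in its socket, then swing the hold-down bar all the way down again over the card and let go. Leave the blue card in the rack, and the other things on the bench, where they are.

Things in the scene. Friction and masses are not known exactly. Their poses are not given: they have to be found in the camera images.
- unit: Opened control unit, fixed: steel tray 250 (x) x 220 (y) mm, walls 96 to 106 mm high. Origin at the centre of its underside, z up, x from the cream front panel with knobs to the grey rear panel. Stands left or right of the middle, turned up to 0.3 rad. A lower card is already fitted 72 mm behind the free slot (top at z 96 mm); a transformer (top z 60 mm) stands in front of the slot.
- slot_mouth (a point): Middle of the mouth of the free pair of white card guides, at (-10, 0, 120) mm in the unit's frame. The guides stand at the unit's y = -75 and +75 mm; channels 7 mm wide for the 4 mm board, 2.5 mm of play at each end of it. The straight channels end at z 112 mm and flare above that to about 18 mm wide at z 123 mm. The card's tongue runs between the guides.
- slot_seat (a point): Where the card's origin (middle of its lower board edge) lies when home: at (-10, 0, 30) mm in the unit's frame, on solid stops. Axes as the unit's; the card then has the same axes. The black socket below (slot 8 x 86 mm, 15 mm off centre to -y) takes the card one way round only. Its sprung contacts grip the tongue over the last 6 mm: 8 to 16 N of push; the card's weight does not seat it.
- holddown (a joint): Hinge of the hold-down bar, rad: 0 = lying level over the card's upper edge (closed), positive = swung up, 1.57 = upright, stop at 1.75. Stiff (about 0.2 N m): it stays where it is left. Starts between 0 and 0.35. With the bar down the card cannot go in; a card that is not home stops it short.
- bar_hinge (a point): Point on the bar's hinge axis, at (115, 55, 132) mm in the unit's frame; the axis runs along the unit's y. The steel bar, 12 mm wide, 8 mm thick, runs 215 mm from here towards the front panel (unit's -x) when closed; its underside then lies 3 mm above the upper board edge of a seated card, beside the card's grip. Opening, its free end rises and swings to the rear (unit's +x).
- bar_tab (a point): Centre of the red tab near the bar's free end, where the bar is held: 45 mm long along the bar, 14 mm wide (unit's y), 20 mm high; 177.5 mm from the hinge along the bar and 4 mm above its middle plane. Nothing stands within 40 mm below or beside it when closed.
- rack: Sloping card rack, fixed: base 190 x 170 mm, two blue cheeks 55 mm high at y = -80 and +80 mm, black grooves. Origin on the table, x away from the robot, turned up to 0.3 rad; on the other side of the middle from the unit. Its two places are at (5, 0, 30) and (-87, 0, 30) mm. Cards lean 35 degrees in them, grip end to the rack's +x, component side up; a lip 14 mm high holds the lower edge.
- card: Card to fit: green board 150 (y) x 95 (z) x 4 (x) mm; orange pull grip on its upper edge, 70 long, 10 thick, z = 95 to 121 mm, centred on y = 0; brass tongue 80 long, 12 mm deep below the lower edge, 15 mm off centre to -y. Origin: middle of the lower board edge; z towards the grip, components on the -x side (parts up to 23 mm proud, below z = 70 mm). 0.19 to 0.31 kg. In either rack place.
- spare: Blue card with a white grip, same shape and frame, in the other place of the rack; stays there.
- screwdriver: Red-handled screwdriver 190 mm long, lying along x between unit and rack; leave alone. Origin at the middle of its underside.
- meter: Yellow multimeter 150 x 75 x 34 mm, lying at the far side; leave alone. Origin at the centre of its underside.
- pliers: Steel locking pliers, about 180 mm long, lying at the far side; leave alone. Origin near the middle of its underside.
- tape: Black roll of tape, 96 mm across, 19 mm high, lying at the far side; leave alone. Origin at the centre of its underside.
There are look-alikes about, which are no part of the job. Of the things like the card, leave any that is red; of the rest the smaller one is meant.

How it is judged (in metres and radians):
On the way, in this order (a step that is already met when the one before it is completed fails the run):
1. the hold-down bar is swung up by at least 1.1 rad while the card is still in the rack (value of joint holddown above 1.1 rad and distance of card from where it was at the start of the episode below 0.02 m), for 0.1 s.
2. the card is out of the rack, at least 80 mm from where it stood (distance of card from where it was at the start of the episode above 0.08 m), for 0.1 s.
3. the card stands upright between the guides, its lower edge at least 20 mm down inside them (z of card in the frame of slot_seat below 0.062 m and horizontal distance between card and slot_seat below 0.008 m and angle between the z axis of card and the z axis of unit, either way round below 0.12 rad), for 0.05 s.
4. the card is home on its stops, within 3 mm (z of card in the frame of slot_seat below 0.003 m and horizontal distance between card and slot_seat below 0.006 m), for 0.1 s.
5. the hold-down bar is down over the card (value of joint holddown below 0.06 rad), for 0.1 s.
At the end, for the whole second after the job is handed in: The card stands home in the free guides: its origin within 3 mm in height and 6 mm sideways of slot_seat, upright and in line with the unit within 0.06 rad, at rest; the hold-down bar is down (joint below 0.06 rad); the blue card is within 15 mm of where it stood in the rack (all of step 4 and z of card in the frame of slot_seat above -0.003 m and angle between the z axis of card and the z axis of unit, either way round below 0.06 rad and angle between the x axis of card and the x axis of unit, either way round below 0.06 rad and linear speed of card below 0.02 m/s and value of joint holddown below 0.06 rad and distance of spare from where it was at the start of the episode below 0.015 m); the robot touches nothing.
It fails at once if the card is dropped: it moves faster than 0.4 m/s while the fingers do not touch it (linear speed of card above 0.4 m/s and contact force between the fingers and card below 0.05 N).
It fails at once if the blue card is moved by more than 30 mm (distance of spare from where it was at the start of the episode above 0.03 m).
It fails at once if the screwdriver, multimeter, pliers or tape is moved by more than 30 mm (distance of any of screwdriver, meter, pliers, tape from where it was at the start of the episode above 0.03 m).
It also fails if it takes over 61 s, if anything falls off the work surface, if the arm or the gripper's body presses on something with over 40 N, if the wrist force passes 120 N, or if a joint passes its speed limit or range.

## Working session

There is one attempt and no reset: what is moved stays moved. The work goes in short steps, Python scripts to look and compute and a tool call to move; the robot and the scene stay as the last step left them, time stands still between calls to the robot, and variables do not carry over. Pictures are saved under pics/ and viewed, at most 10 in all, crops included, and the job is handed in when it is done.

Besides the shell and the picture viewer there is one more tool, called after "Request:" as a command line: name --argument value ..., lists and objects as JSON in quotes. move_arm: Moves the arm, as the interface text tells. Scaled input: -1 to 1 covers 20 mm each way for a shift and 2 pi rad each way for a turn. Its arguments: {"type":"object","properties":{"targets":{"type":"array"}},"required":["targets"]}

```bash
ls; mkdir -p pics; python3 - <<'E'
from cell import manip, capture, camera_info, finder
import cv2,numpy as np
np.set_printoptions(precision=3,suppress=True)
a=capture("top");b=capture("side")
cv2.imwrite("pics/top0.png",a);cv2.imwrite("pics/side0.png",b)
for c in ("top","side","wrist"):print(c,camera_info(c))
for c in ("top","side"):
  for t in ("unit","slot_mouth","bar_hinge","bar_tab","rack","card","spare"):
    print(c,t,[(np.round(r["xyz"]).tolist(),round(r["confidence"],2)) for r in finder.place_of(c,t)])
s=manip.get_state();print(s)
E
```

```text
pics
top {'fov_y': 45.45612243171813, 'cx': 317.30312387514147, 'cy': 250.11910788151218, 'xyz': array([ 335.752,  102.511, 1284.395]), 'orientation': array([ 0.708,  0.044, -0.03 , -0.704])}
side {'fov_y': 49.07750262496433, 'cx': 323.7124808151313, 'cy': 240.47779042963046, 'xyz': array([  43.074, -614.075, 1099.892]), 'orientation': array([ 0.906,  0.334, -0.083, -0.248])}
wrist {'fov_y': 68.697647075885, 'cx': 317.1185911481905, 'cy': 239.03124290337092, 'xyz': array([169.471, 578.804, 373.608]), 'orientation': array([ 0.826, -0.117, -0.077,  0.546])}
top unit [([495.0, -186.0, -4.0], 0.65), ([512.0, 209.0, 26.0], 0.35)]
top slot_mouth [([486.0, -182.0, 118.0], 0.86)]
top bar_hinge [([604.0, -113.0, 132.0], 0.64)]
top bar_tab [([427.0, -134.0, 137.0], 0.86)]
top rack []
top card [([192.0, 343.0, 24.0], 0.97), ([440.0, 456.0, 16.0], 0.85), ([423.0, 222.0, 27.0], 0.64)]
top spare [([513.0, 212.0, 30.0], 0.76)]
side unit [([496.0, -183.0, 3.0], 0.57)]
side slot_mouth [([483.0, -183.0, 117.0], 0.97), ([423.0, 217.0, 31.0], 0.54)]
side bar_hinge [([601.0, -113.0, 133.0], 0.62)]
side bar_tab [([425.0, -137.0, 139.0], 0.6), ([741.0, 25.0, 2.0], 0.38), ([518.0, 206.0, 30.0], 0.22)]
side rack [([428.0, -136.0, 141.0], 0.68), ([511.0, 212.0, 1.0], 0.58)]
side card [([198.0, 341.0, 26.0], 0.97), ([422.0, 218.0, 28.0], 0.89), ([442.0, 459.0, 15.0], 0.73)]
side spare [([515.0, 204.0, 28.0], 0.92)]
{'t': 0.8, 'qpos': array([ 1.168,  0.313, -0.047,  1.21 ,  0.   ,  1.571]), 'joint_velocities': array([-0.   , -0.001, -0.001, -0.001, -0.001,  0.001]), 'tau': array([ -0.001, -53.939,  34.003,   0.001,  -0.   ,  -0.   ]), 'ee_pos': array([235.207, 551.986, 231.316]), 'tool_rot': array([0.  , 0.2 , 0.98, 0.  ]), 'wrist_force': array([-0.384,  0.482, -0.215]), 'ft_torque': array([ 0.038,  0.065, -0.029]), 'finger_force': 0.0, 'gripper_width': 1.0001225231528919}
```

View pics/top0.png

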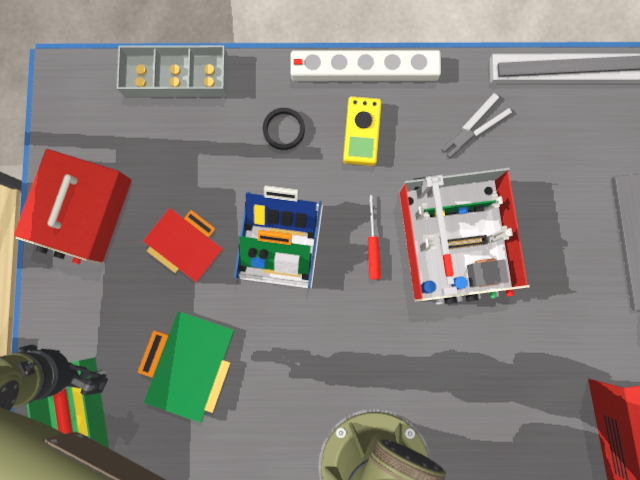

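View pics/side0.png

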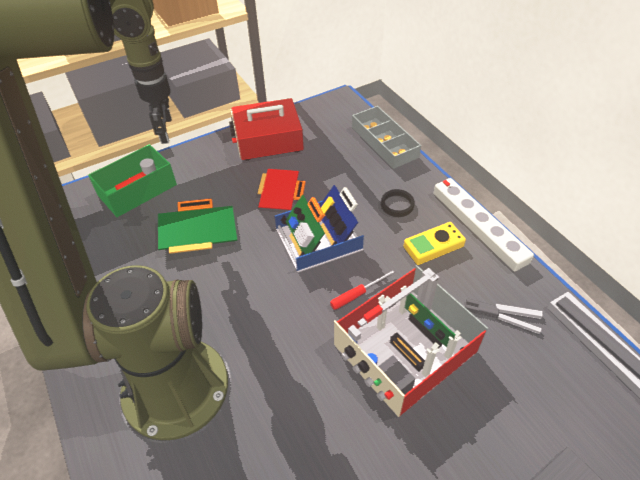

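```bash
cat > h.py <<'E'
import numpy as np, cv2
from scipy.spatial.transform import Rotation as R
from scipy.optimize import least_squares
from cell import manip, capture, camera_info, finder
np.set_printoptions(precision=2,suppress=True)
def rot(q): return R.from_quat([q[1],q[2],q[3],q[0]])
def proj(ci,P):
    p=rot(ci["orientation"]).inv().apply(np.atleast_2d(P)-ci["xyz"])
    f=240/np.tan(np.radians(ci["fov_y"]/2))
    return np.c_[ci["cx"]+f*p[:,0]/-p[:,2],ci["cy"]-f*p[:,1]/-p[:,2]]
def frame(x,y,th): return lambda P: R.from_euler('z',th).apply(np.atleast_2d(P))+[x,y,0]
def todo(p,beta=None,s=None):
    """remaining world move to TCP p with tool y at angle beta: tool-axis shifts (units of 20mm) after the turn, yaw units"""
    s=s or manip.get_state(); M=rot(s["tool_rot"]).as_matrix(); b=np.arctan2(M[1,1],M[0,1])
    if beta is None: beta=b
    d=(np.array(p)-s["ee_pos"]); x=np.array([-np.sin(beta),np.cos(beta),0]); y=np.array([np.cos(beta),np.sin(beta),0])
    db=(beta-b+np.pi)%(2*np.pi)-np.pi
    print("t",round(s["t"],2),"tcp",s["ee_pos"],"beta",round(b,4),"| shift/20:",np.array([d@x,d@y,-d[2]])/20,"yaw",round(-db/(2*np.pi),4),"F",s["wrist_force"],"w",round(s["gripper_width"],3),"ff",round(s["finger_force"],1))
E
python3 - <<'E'
from h import *
U=np.array([[0,0,0],[-10,0,120],[115,55,132],[115-177.5,55,136]])
m=np.array([[495.5,-184.5],[484.5,-182.5],[602.5,-113],[426,-135.5]])
r=least_squares(lambda v:((frame(*v)(U)[:,:2]-m)*np.array([[.5],[1],[1],[1]])).ravel(),[495,-185,.13]);print("unit",r.x,r.fun)
v=r.x
card=np.array([422.5,219.5]);sp=np.array([514,207]);d=sp-card;th=np.arctan2(d[1],d[0]);print("rack th",th,np.hypot(*d))
rk=np.r_[(card+sp)/2-R.from_euler('z',th).apply([-41,0,0])[:2],th];print("rack",rk)
out=[]
for c in("top","side"):
    im=cv2.imread(f"pics/{c}0.png");ci=camera_info(c)
    for ang,col in((35,(255,0,255)),(55,(0,255,255))):
        a=np.radians(ang);z=np.array([np.sin(a),0,np.cos(a)])
        for px in(-87,5):
            Q=[np.array([px,0,30])+y*np.array([0,1,0])+zz*z for y,zz in((-75,0),(75,0),(75,95),(35,95),(35,121),(-35,121),(-35,95),(-75,95))]
            cv2.polylines(im,[np.round(proj(ci,frame(*rk)(np.array(Q)))).astype(int)],True,col,1)
    B=frame(*v)([[-125,-110,100],[125,-110,100],[125,110,100],[-125,110,100]]);cv2.polylines(im,[np.round(proj(ci,B)).astype(int)],True,(0,255,0),1)
    for p in frame(*v)(U[1:]):cv2.circle(im,tuple(np.round(proj(ci,p)[0]).astype(int)),3,(0,255,0),1)
    x0,y0=((230,150) if c=="top" else (250,170))
    out.append(cv2.resize(im[y0:y0+250,x0:x0+ (300 if c=="top" else 250)],None,fx=1.33 if c=="top" else 1.6,fy=1.33 if c=="top" else 1.6)[:332])
h=min(o.shape[0] for o in out);cv2.imwrite("pics/ov.png",np.hstack([o[:h] for o in out]))
E
```

```text
unit [ 494.9  -182.02    0.12] [-0.3   1.24  0.47 -0.77 -0.35 -0.12  0.03  0.26]
rack th -0.13577155694579826 92.34987818075344
rack [508.87 207.7   -0.14]
```

View pics/ov.png

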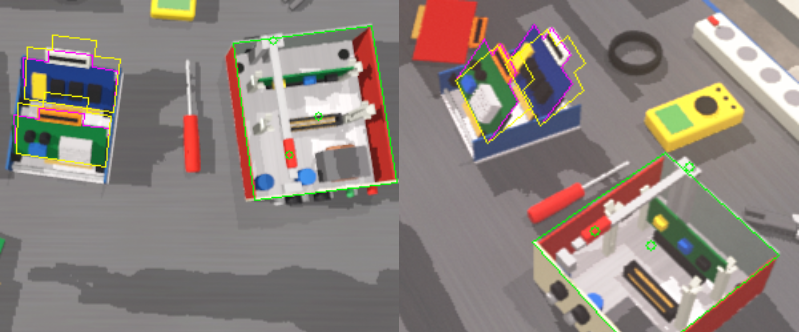

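Request:
move_arm --targets '[-0.9,-0.9,0,-0.0208,1,-0.9,-0.9,0,-0.0208,1,-0.9,-1,0,-0.0208,1,-0.9,-1,0,-0.0208,1,-0.8,-1,0,0,1,-0.8,-1,0,0,1,-0.8,-1,0,0,1,-0.8,-1,0,0,1]'

```text
t: 1.6
ee_pos: [363.8, 391.1, 231.5]
tool_rot: [0.0, -0.06, 0.998, 0.0]
wrist_force: [-0.3, 0.4, 0.2]
gripper_width: 0.998
finger_force: 0.0
```

Request:
move_arm --targets '[0,-1,0,0,1,0,-1,0,0,1,0,-1,0,0,1,0,-1,0,0,1,0,-1,0,0,1,0,-1,0,0,1,0,-1,0,0,1,0,-1,0,0,1]'

```text
t: 2.4
ee_pos: [381.4, 232.0, 231.3]
tool_rot: [-0.0, -0.06, 0.998, 0.0]
wrist_force: [-0.2, 0.2, -0.3]
gripper_width: 0.999
finger_force: 0.0
```

Request:
move_arm --targets '[0,-1,0,0,1,0,-1,0,0,1,0,-1,0,0,1,0,-1,0,0,1,0,-1,0,0,1,0,-1,0,0,1,0,-1,0,0,1,0,-1,0,0,1]'

```text
t: 3.2
ee_pos: [400.6, 73.5, 231.3]
tool_rot: [0.0, -0.06, 0.998, 0.0]
wrist_force: [0.1, 0.3, -0.4]
gripper_width: 1.0
finger_force: 0.0
```

```bash
python3 - <<'E'
from h import *
todo([426.2,-134.9,170],np.pi/2+.12)
E
```

```text
t 3.2 tcp [400.61  73.46 231.34] beta 1.6911 | shift/20: [ -0.02 -10.5    3.07] yaw 0.0 F [ 0.09  0.27 -0.38] w 1.0 ff 0.0
```

Request:
move_arm --targets '[0,-1,0,0,1,0,-1,0,0,1,0,-1,0,0,1,0,-1,0,0,1,0,-1,0,0,1,0,-1,0.3,0,1,0,-1,0.4,0,1,0,-1,0.4,0,1]'

```text
t: 4.0
ee_pos: [420.0, -85.2, 209.2]
tool_rot: [0.0, -0.06, 0.998, 0.0]
wrist_force: [0.3, 0.1, 0.5]
gripper_width: 0.997
finger_force: 0.0
```

Request:
move_arm --targets '[0,-1,0.5,0,1,0,-1,0.5,0,1,0,-0.5,0.5,0,1,0,0,0.47,0,1,0,0,0,0,1]'

```text
t: 4.5
ee_pos: [425.2, -133.4, 168.5]
tool_rot: [-0.001, -0.06, 0.998, 0.001]
wrist_force: [-0.6, -0.4, 0.4]
gripper_width: 1.0
finger_force: 0.0
```

```bash
python3 - <<'E'
from h import *
im=capture("wrist");ci=camera_info("wrist");cv2.imwrite("pics/w1.png",im)
for t in("bar_tab","bar_hinge","slot_mouth","unit"):print(t,[(np.round(r["xyz"]).tolist(),round(r["confidence"],2)) for r in finder.place_of("wrist",t)])
for p in frame(494.9,-182.02,.12)([[-62.5,55,136],[-40,48,146],[-40,62,146],[-85,62,146],[-85,48,146]]):
    q=proj(ci,p)[0];print(q);cv2.circle(im,tuple(np.round(q).astype(int)),3,(255,0,255),1)
cv2.imwrite("pics/w1o.png",im)
todo([426.2,-134.9,119],np.pi/2+.12)
E
```

```text
bar_tab [([424.0, -136.0, 136.0], 0.84)]
bar_hinge []
slot_mouth [([486.0, -178.0, 120.0], 0.83)]
unit [([498.0, -181.0, 2.0], 0.75)]
[314.73 276.22]
[301.48 322.96]
[327.92 322.95]
[328.75 241.44]
[300.41 241.44]
t 4.75 tcp [ 426.89 -133.79  170.43] beta 1.6918 | shift/20: [ 0.04 -0.05  2.57] yaw 0.0002 F [-1.11 -0.39 -0.17] w 0.997 ff 0.0
```

View pics/w1o.png

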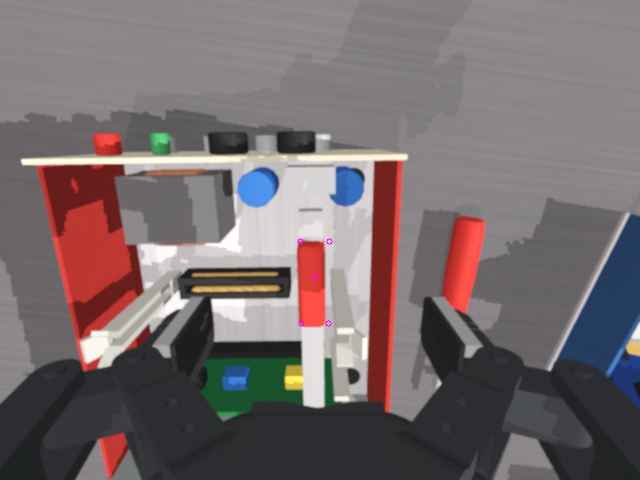

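Request:
move_arm --targets '[0,-0.1,0.8,0,1,0,-0.05,0.8,0,1,0,0,0.8,0,1,0,0,0.1,0,0,0,0,0,0,-1,0,0,0,0,-1,0,0,0,0,-1,0,0,0,0,-1]'

```text
t: 5.55
ee_pos: [427.3, -136.3, 120.5]
tool_rot: [0.001, -0.06, 0.998, 0.001]
wrist_force: [1.1, 9.3, -1.5]
gripper_width: 0.152
finger_force: 62.6
```

Request:
move_arm --targets '[0,0,0,0,-1,0,0,0,0,-1]'

```text
t: 5.75
ee_pos: [427.3, -136.3, 120.2]
tool_rot: [0.001, -0.061, 0.998, 0.001]
wrist_force: [0.7, 6.2, 0.1]
gripper_width: 0.155
finger_force: 60.7
```

```bash
python3 - <<'E'
from h import *
todo([426.2,-134.9,119],np.pi/2+.12);print(manip.get_state()["ft_torque"])
ph=np.linspace(0.02,1.62,19);P=177.5*np.c_[-np.cos(ph),np.sin(ph)]+4*np.c_[np.sin(ph),np.cos(ph)]
d=np.diff(P,axis=0)/20;print(np.c_[-d[:,0],-d[:,1]])
E
```

```text
t 5.75 tcp [ 427.28 -136.27  120.2 ] beta 1.692 | shift/20: [0.05 0.07 0.06] yaw 0.0002 F [0.66 6.17 0.14] w 0.155 ff 60.7
[ 0.97 -0.29  0.32]
[[-0.07 -0.79]
 [-0.14 -0.78]
 [-0.21 -0.76]
 [-0.27 -0.74]
 [-0.34 -0.71]
 [-0.4  -0.68]
 [-0.46 -0.64]
 [-0.51 -0.6 ]
 [-0.56 -0.55]
 [-0.61 -0.5 ]
 [-0.65 -0.44]
 [-0.69 -0.38]
 [-0.72 -0.32]
 [-0.75 -0.25]
 [-0.77 -0.19]
 [-0.78 -0.12]
 [-0.79 -0.05]
 [-0.79  0.02]]
```

Request:
move_arm --targets '[-0.07,0,-0.79,0,-1,-0.14,0,-0.78,0,-1,-0.21,0,-0.76,0,-1,-0.27,0,-0.74,0,-1,-0.34,0,-0.71,0,-1,-0.4,0,-0.68,0,-1]'

```text
t: 6.35
ee_pos: [454.4, -132.7, 208.6]
tool_rot: [-0.001, -0.06, 0.998, 0.001]
wrist_force: [3.4, 4.8, -9.2]
gripper_width: 0.153
finger_force: 60.1
```

Request:
move_arm --targets '[-0.46,0,-0.64,0,-1,-0.51,0,-0.6,0,-1,-0.56,0,-0.55,0,-1,-0.61,0,-0.5,0,-1,-0.65,0,-0.44,0,-1,-0.69,0,-0.38,0,-1]'

```text
t: 6.95
ee_pos: [522.0, -123.7, 270.1]
tool_rot: [-0.003, -0.06, 0.998, 0.002]
wrist_force: [-3.9, 6.2, -3.7]
gripper_width: 0.156
finger_force: 64.1
```

Request:
move_arm --targets '[-0.72,0,-0.32,0,-1,-0.75,0,-0.25,0,-1,-0.77,0,-0.19,0,-1,-0.78,0,-0.12,0,-1,-0.79,0,-0.05,0,-1,-0.79,0,0.02,0,-1,0,0,0,0,-1]'

```text
t: 7.65
ee_pos: [616.0, -111.3, 288.7]
tool_rot: [-0.001, -0.061, 0.998, 0.003]
wrist_force: [-1.5, 10.3, -0.4]
gripper_width: 0.159
finger_force: 66.2
```

```bash
python3 - <<'E'
from h import *
todo([600,-120,290]);im=capture("side");cv2.imwrite("pics/s2.png",im)
print([(np.round(r["xyz"]).tolist(),round(r["confidence"],2)) for r in finder.place_of("side","bar_tab")])
E
```

```text
t 7.65 tcp [ 615.95 -111.33  288.71] beta 1.6931 | shift/20: [ 0.84 -0.33 -0.06] yaw -0.0 F [-1.5  10.28 -0.39] w 0.159 ff 66.2
[([610.0, -112.0, 311.0], 0.68)]
```

View pics/s2.png

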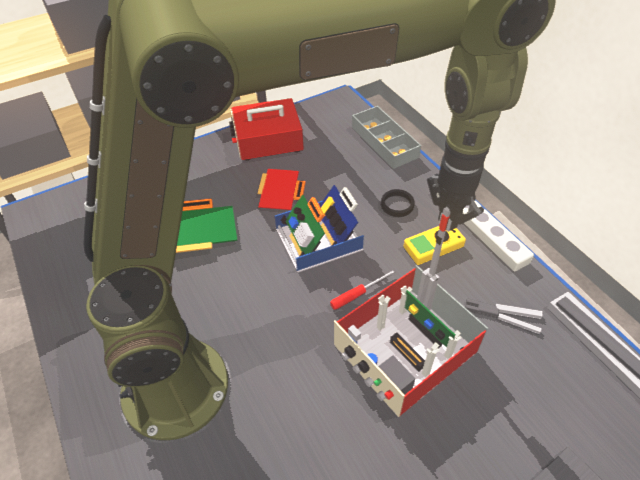

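Request:
move_arm --targets '[0,0,0,0,1,0,0,0,0,1,0,0,0,0,1,0,0,0,0,1,1,0,0,0,1,1,0,0,0,1,1,0,0,0,1,1,0,0,0,1]'

```text
t: 8.55
ee_pos: [535.5, -124.5, 289.6]
tool_rot: [0.0, -0.06, 0.998, -0.0]
wrist_force: [-0.4, 0.0, -0.8]
gripper_width: 1.0
finger_force: 0.0
```

Request:
move_arm --targets '[1,-0.8,0,0,1,1,-0.8,0,0,1,0,-0.8,0,0,1,0,0,0,0,1,0,0,0,0,1]'

```text
t: 9.05
ee_pos: [503.0, -176.9, 289.5]
tool_rot: [0.0, -0.059, 0.998, 0.0]
wrist_force: [-0.8, -0.2, 0.2]
gripper_width: 1.002
finger_force: 0.0
```

```bash
python3 - <<'E'
from h import *
todo([484,-183,200],np.pi/2+.12)
im=capture("wrist");ci=camera_info("wrist");cv2.imwrite("pics/w3.png",im)
print([(np.round(r["xyz"]).tolist(),round(r["confidence"],2)) for t in("slot_mouth","unit") for r in finder.place_of("wrist",t)])
print([(np.round(r["xyz"]).tolist(),round(r["confidence"],2)) for t in("slot_mouth","slot_mouth") for r in finder.place_of("top",t)])
F=frame(494.9,-182.02,.12)
for p in F([[-10,75,120],[-10,-75,120],[-10,-58,30],[-10,28,30],[-125,-110,100],[-125,110,100]]):
    q=proj(ci,p)[0];print(q);cv2.circle(im,tuple(np.round(q).astype(int)),3,(255,0,255),1)
cv2.imwrite("pics/w3o.png",im)
E
```

```text
t 9.05 tcp [ 503.  -176.9  289.5] beta 1.6898 | shift/20: [ 0.98 -0.19  4.48] yaw -0.0002 F [-0.8  -0.21  0.22] w 1.002 ff 0.0
[([487.0, -180.0, 120.0], 0.91), ([497.0, -177.0, -0.0], 0.74)]
[([486.0, -182.0, 118.0], 0.86), ([486.0, -182.0, 118.0], 0.86)]
[395.92 198.66]
[228.58 198.69]
[262.46 185.5 ]
[337.74 185.49]
[184.11  62.06]
[439.88  62.1 ]
```

View pics/w3o.png

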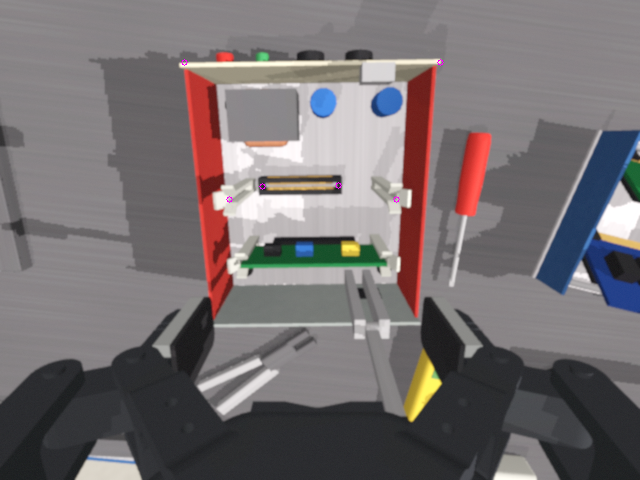

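Request:
move_arm --targets '[0.4,1,0,0.0203,1,0.4,1,0,0.0203,1,0.4,1,0,0,1,0.4,1,0,0,1,0.4,1,0,0,1,0.4,1,0,0,1,0.4,1,0,0,1,0.4,1,0,0,1]'

```text
t: 10.1
ee_pos: [452.5, -11.0, 289.6]
tool_rot: [0.0, 0.067, 0.998, 0.0]
wrist_force: [0.1, 0.8, 0.2]
gripper_width: 1.0
finger_force: 0.0
```

Request:
move_arm --targets '[0,1,0.3,0,1,0,1,0.4,0,1,0,1,0.4,0,1,0,1,0.4,0,1,0,1,0.4,0,1,0,1,0.4,0,1,0,1,0.4,0,1,0,1,0.4,0,1]'

```text
t: 10.9
ee_pos: [474.2, 147.7, 227.2]
tool_rot: [0.0, 0.067, 0.998, 0.0]
wrist_force: [-0.0, -0.1, 0.2]
gripper_width: 1.0
finger_force: 0.0
```

Request:
move_arm --targets '[0,1,0.5,0,1,0,1,0.5,0,1,0,1,0.5,0,1,0,0,0.3,0,1,0,0,0,0,1]'

```text
t: 11.4
ee_pos: [481.5, 205.8, 190.5]
tool_rot: [-0.001, 0.067, 0.998, -0.001]
wrist_force: [0.1, -0.3, -0.4]
gripper_width: 1.001
finger_force: 0.0
```

```bash
python3 - <<'E'
from h import *
todo([486,211,102],np.pi/2-.136)
im=capture("wrist");ci=camera_info("wrist");cv2.imwrite("pics/w4.png",im)
print([(np.round(r["xyz"]).tolist(),round(r["confidence"],2)) for t in("card","spare") for r in finder.place_of("wrist",t)])
F=frame(422.7,219.5,-.136);a=np.radians(35);z=np.array([np.sin(a),0,np.cos(a)]);x=np.array([np.cos(a),0,-np.sin(a)])
Q=[np.array([0,y,30])+zz*z+xx*x for y in(-35,35) for zz in(95,121) for xx in(-5,5)]+[np.array([0,y,30])+zz*z-2*x for y in(-75,75) for zz in(0,95)]
for p in F(np.array(Q)):
    q=proj(ci,p)[0];print(q);cv2.circle(im,tuple(np.round(q).astype(int)),2,(255,0,255),1)
cv2.imwrite("pics/w4o.png",im)
E
```

```text
t 11.4 tcp [481.5  205.76 190.47] beta 1.4371 | shift/20: [-0.19  0.29  4.42] yaw 0.0004 F [ 0.13 -0.32 -0.42] w 1.001 ff 0.0
[([426.0, 226.0, 26.0], 0.95), ([441.0, 458.0, 14.0], 0.6), ([508.0, 5.0, -1.0], 0.45)]
[273.99 234.08]
[275.38 243.46]
[270.66 266.67]
[272.26 275.6 ]
[380.07 234.26]
[378.01 243.63]
[384.79 266.86]
[382.42 275.79]
[235.43 148.99]
[214.4  236.86]
[414.74 149.29]
[439.45 237.24]
```

View pics/w4o.png

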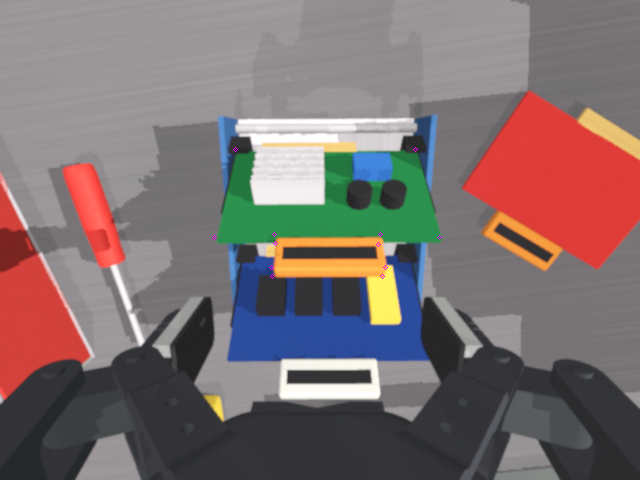

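Request:
move_arm --targets '[-0.1,0.17,0.8,0,1,-0.1,0.17,0.8,0,1,0,0,0.8,0,1,0,0,0.8,0,1,0,0,0.8,0,1,0,0,0.4,0,1,0,0,0,0,1]'

```text
t: 12.25
ee_pos: [486.7, 211.2, 103.0]
tool_rot: [-0.001, 0.068, 0.998, -0.0]
wrist_force: [0.0, 0.4, -0.3]
gripper_width: 0.997
finger_force: 0.0
```

Request:
move_arm --targets '[0,0,0,0,-1,0,0,0,0,-1,0,0,0,0,-1]'

```text
t: 12.55
ee_pos: [488.2, 212.2, 104.8]
tool_rot: [0.001, 0.068, 0.998, 0.0]
wrist_force: [-0.5, -1.0, 6.5]
gripper_width: 0.802
finger_force: 67.7
```

```bash
python3 - <<'E'
from h import *
todo([486,211,102],np.pi/2-.136)
E
```

```text
t 12.55 tcp [488.19 212.16 104.85] beta 1.4355 | shift/20: [ 0.1  -0.07  0.14] yaw 0.0001 F [-0.49 -0.97  6.52] w 0.802 ff 67.7
```

Request:
move_arm --targets '[0.22,0,-0.15,0,-1,0.22,0,-0.14,0,-1,0.22,0,-0.12,0,-1,0.22,0,-0.11,0,-1,0,0,0,0,-1]'

```text
t: 13.05
ee_pos: [471.7, 214.7, 115.3]
tool_rot: [0.002, 0.068, 0.998, 0.0]
wrist_force: [6.7, -1.1, 1.4]
gripper_width: 0.798
finger_force: 68.6
```

```bash
python3 - <<'E'
from h import *
todo([486,211,102],np.pi/2-.136);print(manip.get_state()["ft_torque"])
im=capture("side");cv2.imwrite("pics/s5.png",im)
im=capture("wrist")
ci=camera_info("wrist")
print([(np.round(r["xyz"]).tolist(),round(r["confidence"],2)) for c in("side","wrist") for t in("card","spare") for r in finder.place_of(c,t)])
E
```

```text
t 13.05 tcp [471.67 214.74 115.28] beta 1.4349 | shift/20: [-0.74 -0.09  0.66] yaw 0.0 F [ 6.67 -1.1   1.38] w 0.798 ff 68.6
[-0.28 -1.68 -0.37]
[([197.0, 343.0, 26.0], 0.76), ([419.0, 217.0, 30.0], 0.75), ([442.0, 461.0, 16.0], 0.58), ([515.0, 207.0, 28.0], 0.65), ([494.0, -183.0, 2.0], 0.47), ([416.0, 224.0, 32.0], 0.67)]
```

Request:
move_arm --targets '[0.23,0,-0.1,0,-1,0.23,0,-0.09,0,-1,0.23,0,-0.08,0,-1,0.24,0,-0.06,0,-1,0.24,0,-0.05,0,-1,0,0,0,0,-1]'

```text
t: 13.95
ee_pos: [448.2, 217.8, 122.7]
tool_rot: [0.002, 0.067, 0.998, 0.0]
wrist_force: [5.8, -0.3, 0.6]
gripper_width: 0.798
finger_force: 69.2
```

```bash
python3 - <<'E'
from h import *
todo([486,211,102],np.pi/2-.136);print(manip.get_state()["ft_torque"])
a=capture("side");b=capture("wrist")
print([(np.round(r["xyz"]).tolist(),round(r["confidence"],2)) for c in("side","wrist") for t in("card","spare") for r in finder.place_of(c,t)])
cv2.imwrite("pics/c5.png",np.hstack([cv2.resize(a[150:290,250:390],(400,400)),cv2.resize(b[100:400,170:470],(400,400))]))
E
```

```text
t 13.95 tcp [448.2  217.83 122.69] beta 1.4362 | shift/20: [-1.92 -0.08  1.03] yaw 0.0002 F [ 5.79 -0.33  0.57] w 0.798 ff 69.2
[-0.38 -1.67  0.2 ]
[([196.0, 341.0, 25.0], 0.85), ([415.0, 220.0, 35.0], 0.69), ([440.0, 458.0, 17.0], 0.62), ([510.0, 213.0, 2.0], 0.26), ([514.0, 205.0, 29.0], 0.83), ([422.0, 223.0, 28.0], 0.78)]
```

View pics/c5.png

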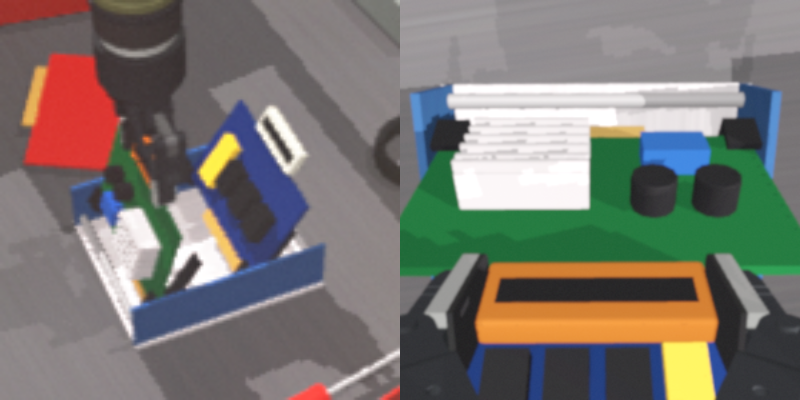

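Request:
move_arm --targets '[0.24,0,-0.04,0,-1,0.24,0,-0.03,0,-1,0.24,0,-0.02,0,-1,0.24,0,-0.02,0,-1,0.24,0,-0.01,0,-1,0,0,0,0,-1,0,0,0,0,-1]'

```text
t: 14.95
ee_pos: [423.7, 221.1, 124.5]
tool_rot: [0.001, 0.068, 0.998, 0.0]
wrist_force: [4.1, -0.2, 0.1]
gripper_width: 0.799
finger_force: 67.4
```

```bash
python3 - <<'E'
from h import *
todo([486,211,102],np.pi/2-.136);print(manip.get_state()["ft_torque"])
E
```

```text
t 14.95 tcp [423.72 221.07 124.45] beta 1.4355 | shift/20: [-3.15 -0.08  1.12] yaw 0.0001 F [ 4.11 -0.16  0.08] w 0.799 ff 67.4
[ 0.01 -1.39 -0.19]
```

Request:
move_arm --targets '[0,0,-0.3,0,-1,0,0,-0.6,0,-1,0,0,-0.8,0,-1,0,0,-0.9,0,-1,0,0,-1,0,-1,0,0,-1,0,-1,0,0,-1,0,-1,0,0,-1,0,-1]'

```text
t: 15.75
ee_pos: [420.9, 220.5, 256.7]
tool_rot: [-0.002, 0.067, 0.998, -0.0]
wrist_force: [-0.8, 0.6, -1.8]
gripper_width: 0.797
finger_force: 68.8
```

```bash
cat > fit.py <<'E'
from h import *
def look(tag,x0,cams=("side","wrist")):
    """fit card tilt/place: orange grip & green-board outlines -> pose [x,y,z,tilt about y, yaw fixed by tool]"""
    s=manip.get_state();b=np.arctan2(*rot(s["tool_rot"]).as_matrix()[[1,0],1])
    res={}
    for c in cams:
        im=capture(c);cv2.imwrite(f"pics/{tag}_{c}.png",im);ci=camera_info(c)
        m=cv2.inRange(cv2.cvtColor(im,cv2.COLOR_BGR2HSV),(8,150,120),(18,255,255))
        pl=[(np.round(r["xyz"],1).tolist(),round(r["confidence"],2)) for r in finder.place_of(c,"card")]
        print(c,pl)
    todo(x0)
E
python3 - <<'E'
from fit import *
look("l6",[424,221,265])
E
```

```text
side [([195.4, 344.8, 24.3], 0.88), ([441.1, 459.5, 16.3], 0.69), ([418.3, 220.4, 164.5], 0.64)]
wrist [([445.4, 456.9, 16.7], 0.81), ([422.4, 221.7, 165.0], 0.57)]
t 15.95 tcp [422.05 220.72 255.61] beta 1.4358 | shift/20: [-0.09  0.03 -0.47] yaw -0.0 F [ 0.04 -0.02 -2.53] w 0.801 ff 68.9
```

Request:
move_arm --targets '[0,-0.5,0,-0.0136,-1,-0.1,-0.9,0,-0.0136,-1,-0.1,-0.9,0,-0.0134,-1,-0.1,-0.9,0,0,-1,-0.1,-0.9,0,0,-1,-0.1,-0.9,0,0,-1,-0.1,-0.9,0,0,-1,-0.1,-0.9,0,0,-1]'

```text
t: 16.75
ee_pos: [444.5, 85.9, 254.2]
tool_rot: [-0.002, -0.06, 0.998, 0.0]
wrist_force: [-0.4, 0.6, -2.8]
gripper_width: 0.799
finger_force: 68.8
```

Request:
move_arm --targets '[-0.1,-0.9,0,0,-1,-0.1,-0.9,0,0,-1,0,-0.9,0,0,-1,0,-0.9,0,0,-1,0,-0.9,0,0,-1,0,-0.9,0,0,-1,0,-0.9,0,0,-1,0,-0.9,0,0,-1]'

```text
t: 17.55
ee_pos: [465.7, -56.1, 254.2]
tool_rot: [-0.002, -0.06, 0.998, 0.001]
wrist_force: [-0.3, -0.2, -2.0]
gripper_width: 0.8
finger_force: 68.8
```

Request:
move_arm --targets '[0,-0.9,0,0,-1,0,-0.9,0,0,-1,0,-0.9,0,0,-1,0,-0.9,0,0,-1,0,-0.9,0,0,-1,0,-0.9,0,0,-1,0,-0.5,0,0,-1,0,0,0,0,-1]'

```text
t: 18.35
ee_pos: [480.5, -173.4, 254.6]
tool_rot: [-0.001, -0.059, 0.998, 0.001]
wrist_force: [0.0, 0.5, -1.7]
gripper_width: 0.8
finger_force: 68.8
```

```bash
python3 - <<'E'
from fit import *
look("l7",[487,-182.6,256])
todo([487,-182.6,256],np.pi/2+.12)
print([(np.round(r["xyz"]).tolist(),round(r["confidence"],2)) for c in("side","wrist") for r in finder.place_of(c,"slot_mouth")])
E
```

```text
side [([439.1, 457.7, 14.9], 0.91), ([198.1, 342.8, 25.8], 0.58), ([477.7, -176.9, 160.8], 0.55)]
wrist [([479.8, -169.2, 160.0], 0.82), ([495.6, -178.6, 3.8], 0.72)]
t 18.55 tcp [ 480.96 -172.11  255.6 ] beta 1.6914 | shift/20: [-0.24 -0.56 -0.02] yaw -0.0 F [-0.38 -0.39 -1.97] w 0.798 ff 68.8
t 18.55 tcp [ 480.96 -172.11  255.6 ] beta 1.6914 | shift/20: [-0.24 -0.56 -0.02] yaw 0.0001 F [-0.38 -0.39 -1.97] w 0.798 ff 68.8
[([482.0, -185.0, 117.0], 0.93), ([490.0, -183.0, 119.0], 0.86), ([511.0, 210.0, 4.0], 0.51)]
```

Request:
move_arm --targets '[-0.12,-0.28,0.4,0,-1,-0.12,-0.28,0.4,0,-1,0,0,0.4,0,-1,0,0,0.2,0,-1,0,0,0,0,-1,0,0,0,0,-1]'

```text
t: 19.25
ee_pos: [487.2, -183.4, 227.8]
tool_rot: [-0.0, -0.06, 0.998, 0.0]
wrist_force: [0.8, -0.6, -2.1]
gripper_width: 0.795
finger_force: 68.8
```

```bash
python3 - <<'E'
from fit import *
look("l8",[487,-182.6,228])
a=cv2.imread("pics/l8_wrist.png");b=cv2.imread("pics/l8_side.png")
# models: card at TCP pose; slot mouth
s=manip.get_state();F=frame(495.4,-181.6,.12)
for im,c in((a,"wrist"),(b,"side")):
    ci=camera_info(c)
    for p in F([[-10,75,123],[-10,-75,123],[-10,75,112],[-10,-75,112]]):cv2.circle(im,tuple(np.round(proj(ci,p)[0]*8).astype(int)),16,(255,0,255),1,shift=3)
    C=frame(s["ee_pos"][0]-1.5,s["ee_pos"][1],.12)
    z0=s["ee_pos"][2]-91
    for p in C([[-2,75,z0],[-2,-75,z0],[-2,75,z0+95],[-2,-75,z0+95]]):cv2.circle(im,tuple(np.round(proj(ci,p)[0]*8).astype(int)),16,(0,255,255),1,shift=3)
cv2.imwrite("pics/c8.png",np.hstack([cv2.resize(a[120:420,150:480],(440,400)),cv2.resize(b[230:410,320:480],(356,400))]))
E
```

```text
side [([198.1, 342.1, 25.4], 0.98), ([482.5, -183.9, 135.7], 0.89), ([439.8, 457.3, 16.4], 0.61), ([497.9, -184.4, 4.0], 0.44)]
wrist [([486.7, -181.6, 131.2], 0.65)]
t 19.45 tcp [ 487.61 -183.52  228.3 ] beta 1.6909 | shift/20: [0.02 0.05 0.01] yaw -0.0 F [ 0.22  0.02 -2.62] w 0.8 ff 68.8
```

View pics/c8.png

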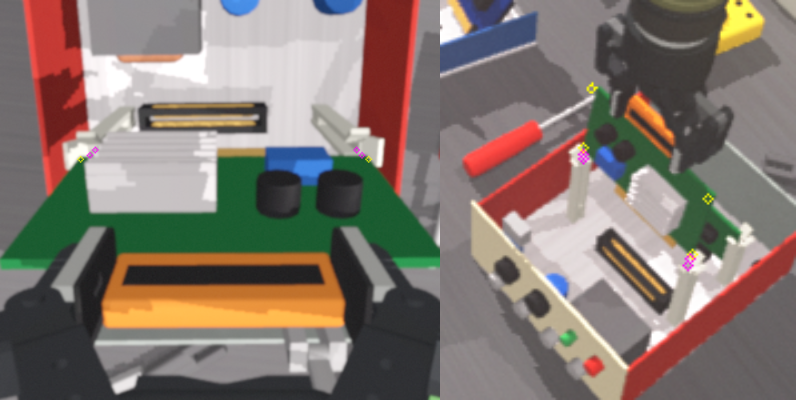

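Request:
move_arm --targets '[-0.04,0,0.3,0,-1,0,0,0.3,0,-1,0,0,0.3,0,-1,0,0,0.3,0,-1,0,0,0.2,0,-1,0,0,0,0,-1]'

```text
t: 20.05
ee_pos: [487.7, -183.2, 199.0]
tool_rot: [-0.001, -0.06, 0.998, 0.0]
wrist_force: [-0.1, 0.4, -2.4]
gripper_width: 0.795
finger_force: 68.9
```

```bash
python3 - <<'E'
from h import *
todo([487,-182.6,200],np.pi/2+.12);print(manip.get_state()["ft_torque"])
E
```

```text
t 20.05 tcp [ 487.7  -183.2   199.03] beta 1.6908 | shift/20: [ 0.03  0.03 -0.05] yaw -0.0 F [-0.09  0.44 -2.39] w 0.795 ff 68.9
[ 0.03 -0.02  0.06]
```

Request:
move_arm --targets '[0,0,0.3,0,-1,0,0,0.3,0,-1,0,0,0.3,0,-1,0,0,0.3,0,-1,0,0,0.3,0,-1,0,0,0.3,0,-1,0,0,0,0,-1]'

```text
t: 20.75
ee_pos: [489.6, -184.0, 168.6]
tool_rot: [0.003, -0.059, 0.998, -0.001]
wrist_force: [-10.3, 2.6, 34.4]
gripper_width: 0.796
finger_force: 74.7
```

```bash
python3 - <<'E'
from h import *
todo([487,-182.6,124],np.pi/2+.12);print(manip.get_state()["ft_torque"])
E
```

```text
t 20.75 tcp [ 489.65 -183.99  168.61] beta 1.6891 | shift/20: [0.12 0.08 2.23] yaw -0.0003 F [-10.28   2.63  34.36] w 0.796 ff 74.7
[ 0.89  2.21 -0.45]
```

Request:
move_arm --targets '[0,0,-0.4,0,-1,0,0,-0.1,0,-1,0,0,0,0,-1]'

```text
t: 21.05
ee_pos: [488.4, -183.5, 173.8]
tool_rot: [0.0, -0.06, 0.998, -0.0]
wrist_force: [-1.1, 0.1, 3.5]
gripper_width: 0.797
finger_force: 72.4
```

```bash
python3 - <<'E'
from fit import *
print(manip.get_state()["ft_torque"])
look("l9",[487,-182.6,124])
a=cv2.imread("pics/l9_wrist.png");b=cv2.imread("pics/l9_side.png")
s=manip.get_state();F=frame(495.4,-181.6,.12);print(s["ft_torque"])
z0=s["ee_pos"][2]-91
for im,c in((a,"wrist"),(b,"side")):
    ci=camera_info(c)
    for p in F([[-10,75,123],[-10,-75,123]]):cv2.circle(im,tuple(np.round(proj(ci,p)[0]*8).astype(int)),16,(255,0,255),1,shift=3)
    for p in F([[-12,75,z0+95],[-12,-75,z0+95],[-15,-35,z0+121],[-15,35,z0+121]]):cv2.circle(im,tuple(np.round(proj(ci,p)[0]*8).astype(int)),16,(0,255,255),1,shift=3)
cv2.imwrite("pics/c9.png",np.hstack([cv2.resize(a[120:420,150:480],(440,400)),cv2.resize(b[230:410,320:480],(356,400))]))
E
```

```text
[ 0.02  0.19 -0.44]
side [([440.4, 458.2, 17.8], 0.65), ([198.2, 341.9, 22.2], 0.63), ([484.1, -184.2, 79.4], 0.58)]
wrist [([485.0, -183.4, 77.6], 0.91)]
t 21.25 tcp [ 488.41 -183.49  173.85] beta 1.6904 | shift/20: [0.06 0.05 2.49] yaw -0.0 F [-1.13  1.27  2.82] w 0.798 ff 72.5
[-0.04  0.19 -0.52]
```

View pics/c9.png

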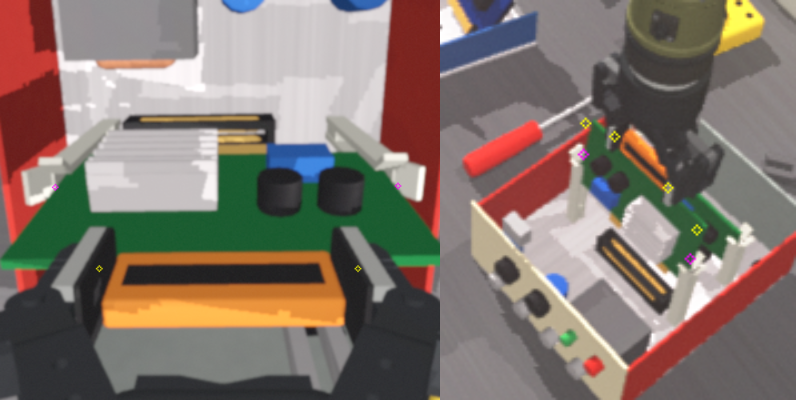

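```bash
cat > pose.py <<'E'
from h import *
from scipy.optimize import minimize
def pose(im,ci,tcp,beta,name=""):
    hsv=cv2.cvtColor(im,cv2.COLOR_BGR2HSV)
    m=cv2.inRange(hsv,(5,130,90),(24,255,255));m[:250]=0
    n,l,st,_=cv2.connectedComponentsWithStats(m);k=1+st[1:,4].argmax();m=(l==k).astype(np.uint8)
    h=cv2.convexHull(cv2.findNonZero(m));S=8;big=np.zeros((480,640),np.uint8);cv2.fillConvexPoly(big,h,255)
    tgt=cv2.GaussianBlur(big,(5,5),0).astype(float)
    B=np.array([[x,y,z] for x in(-5,5) for y in(-35,35) for z in(95,121)])
    def cost(v):
        W=R.from_euler('zy',[beta-np.pi/2+v[4]*.01,v[3]*.01]).apply(B-[0,0,108])+tcp+[v[0],v[1],v[2]]
        q=proj(ci,W);hh=cv2.convexHull(q.astype(np.float32));c=np.zeros((480,640),np.uint8)
        cv2.fillConvexPoly(c,np.round(hh*16).astype(np.int32),255,shift=4,lineType=cv2.LINE_AA)
        return np.abs(cv2.GaussianBlur(c,(5,5),0).astype(float)-tgt).sum()/255
    best=min((minimize(cost,[0,0,17,t,0],method="Nelder-Mead",options=dict(initial_simplex=np.array([[0,0,17,t,0]]+[list(np.array([0,0,17,t,0])+4*np.eye(5)[i]) for i in range(5)]),maxiter=600)) for t in(-15,0,15)),key=lambda r:r.fun)
    v=best.x;a=v[3]*.01
    print(name,"grip centre-TCP",v[:3],"tilt",round(a,3),"dyaw",round(v[4]*.01,3),"cost",round(best.fun,1),"area",int((big>0).sum()),st[k][:4])
    o=np.array(tcp)+v[:3]+R.from_euler('zy',[beta-np.pi/2,a]).apply([0,0,-108]);print(" card origin",o)
E
python3 - <<'E'
from pose import *
s=manip.get_state()
pose(cv2.imread("pics/l9_wrist.png"),camera_info("wrist"),s["ee_pos"],1.6905,"l9")
E
```

```text
l9 grip centre-TCP [ 8.38  0.77 12.19] tilt 0.04 dyaw 0.011 cost 146.1 area 10068 [226 308 184  58]
 card origin [ 492.45 -182.72   78.12]
```

Request:
move_arm --targets '[0.1,0,0,0,-1,0.1,0,0,0,-1,0,0,0,0,-1]'

```text
t: 21.55
ee_pos: [484.9, -183.9, 174.0]
tool_rot: [0.001, -0.06, 0.998, 0.0]
wrist_force: [2.9, -0.4, -1.0]
gripper_width: 0.8
finger_force: 72.2
```

```bash
cat > m.py <<'E'
from pose import *
s=manip.get_state();im=capture("wrist");ci=camera_info("wrist")
todo([487,-182.6,124],np.pi/2+.12,s);print(s["ft_torque"]);pose(im,ci,s["ee_pos"],1.6905)
print([(np.round(r["xyz"],1).tolist(),round(r["confidence"],2)) for r in finder.place_of("wrist","card")])
E
python3 m.py
```

```text
t 21.55 tcp [ 484.94 -183.88  173.97] beta 1.691 | shift/20: [-0.11  0.05  2.5 ] yaw 0.0 F [ 2.9  -0.44 -1.04] w 0.8 ff 72.2
[ 0.01 -1.01 -0.22]
 grip centre-TCP [ 8.41  0.81 12.39] tilt 0.014 dyaw 0.006 cost 139.7 area 9913 [226 309 184  57]
 card origin [ 491.82 -183.07   78.37]
[([487.6, -182.2, 75.0], 0.57)]
```

Request:
move_arm --targets '[0.1,0,0,0,-1,0.1,0,0,0,-1,0,0,0.2,0,-1,0,0,0.2,0,-1,0,0,0,0,-1]'

```text
t: 22.15
ee_pos: [480.3, -184.3, 165.3]
tool_rot: [0.0, -0.06, 0.998, 0.0]
wrist_force: [5.6, -0.6, -2.1]
gripper_width: 0.796
finger_force: 72.0
```

```bash
python3 m.py
```

```text
t 22.15 tcp [ 480.34 -184.28  165.26] beta 1.6912 | shift/20: [-0.34  0.04  2.06] yaw 0.0001 F [ 5.6  -0.65 -2.15] w 0.796 ff 72.0
[-0.01 -1.66  0.11]
 grip centre-TCP [ 8.95  0.93 12.09] tilt -0.033 dyaw -0.007 cost 172.0 area 9550 [226 311 184  55]
 card origin [ 492.81 -183.35   69.41]
[([497.2, -175.6, 4.1], 0.64), ([482.3, -183.0, 70.3], 0.58)]
```

Request:
move_arm --targets '[0,0,0.2,0,-1,0,0,0.2,0,-1,0,0,0.2,0,-1,0,0,0.2,0,-1,0,0,0.2,0,-1]'

```text
t: 22.75
ee_pos: [480.7, -184.2, 145.7]
tool_rot: [0.0, -0.06, 0.998, 0.0]
wrist_force: [4.9, 0.8, 0.9]
gripper_width: 0.8
finger_force: 72.2
```

```bash
python3 m.py
```

```text
t 22.75 tcp [ 480.7  -184.22  145.67] beta 1.6913 | shift/20: [-0.32  0.04  1.08] yaw 0.0001 F [4.91 0.83 0.88] w 0.8 ff 72.2
[ 0.2  -1.64  0.14]
 grip centre-TCP [ 8.63  0.86 11.79] tilt -0.019 dyaw 0.007 cost 125.4 area 9737 [226 311 184  56]
 card origin [ 491.38 -183.36   49.48]
[([486.2, -179.8, 46.5], 0.94)]
```

Request:
move_arm --targets '[0,0,0.2,0,-1,0,0,0.2,0,-1,0,0,0.15,0,-1,0,0,0,0,-1]'

```text
t: 23.25
ee_pos: [480.3, -184.2, 134.2]
tool_rot: [-0.0, -0.06, 0.998, 0.0]
wrist_force: [5.9, 0.2, -3.5]
gripper_width: 0.797
finger_force: 72.0
```

```bash
python3 m.py
```

```text
t 23.25 tcp [ 480.28 -184.2   134.22] beta 1.6913 | shift/20: [-0.34  0.04  0.51] yaw 0.0001 F [ 5.89  0.25 -3.52] w 0.797 ff 72.0
[ 0.   -1.7   0.15]
 grip centre-TCP [ 8.87  0.89 12.27] tilt -0.039 dyaw -0.002 cost 88.1 area 9641 [226 311 184  55]
 card origin [ 493.31 -183.31   38.56]
[([487.2, -181.2, 40.5], 0.85), ([507.4, 1.1, 2.6], 0.67)]
```

Request:
move_arm --targets '[0,0,0.1,0,-1,0,0,0.1,0,-1,0,0,0.1,0,-1,0,0,0,0,-1]'

```text
t: 23.75
ee_pos: [481.5, -184.2, 130.9]
tool_rot: [0.002, -0.06, 0.998, 0.0]
wrist_force: [0.6, 3.5, 16.3]
gripper_width: 0.802
finger_force: 74.0
```

Request:
move_arm --targets '[0,0,0.1,0,-1,0,0,0,0,-1]'

```text
t: 23.95
ee_pos: [481.6, -184.2, 130.7]
tool_rot: [0.002, -0.06, 0.998, -0.0]
wrist_force: [-4.9, 4.7, 31.3]
gripper_width: 0.803
finger_force: 75.5
```

```bash
python3 m.py
```

```text
t 23.95 tcp [ 481.65 -184.18  130.66] beta 1.6916 | shift/20: [-0.28  0.05  0.33] yaw 0.0001 F [-4.94  4.73 31.29] w 0.803 ff 75.5
[1.33 0.23 0.16]
 grip centre-TCP [ 8.91  0.83 12.55] tilt -0.019 dyaw 0.006 cost 124.0 area 9791 [226 311 184  56]
 card origin [ 492.64 -183.35   35.23]
[([483.9, -180.9, 33.7], 0.83)]
```

Request:
move_arm --targets '[0.05,0.03,-0.2,0,-1,0.08,0.03,0,0,-1,0,0,0.1,0,-1,0,0,0.1,0,-1,0,0,0,0,-1]'

```text
t: 24.55
ee_pos: [480.6, -183.6, 130.4]
tool_rot: [0.003, -0.06, 0.998, -0.0]
wrist_force: [1.9, 4.1, 26.9]
gripper_width: 0.801
finger_force: 73.9
```

```bash
python3 m.py
```

```text
t 24.55 tcp [ 480.6  -183.61  130.35] beta 1.6917 | shift/20: [-0.32  0.01  0.32] yaw 0.0001 F [ 1.89  4.09 26.92] w 0.801 ff 73.9
[ 0.99 -0.86  0.17]
 grip centre-TCP [ 9.23  0.87 12.83] tilt -0.024 dyaw 0.003 cost 120.1 area 9792 [226 312 184  56]
 card origin [ 492.38 -182.74   35.21]
[([487.3, -180.1, 30.6], 0.9), ([499.0, -176.8, 0.4], 0.57)]
```

Request:
move_arm --targets '[0,0,-0.15,0,-1,0,0,-0.05,0,1,0,0,0,0,1,0,0,0,0,1,0,0,0,0,1,-0.1,0,-0.6,0,1,-0.1,0,-0.8,0,1,0,0,-0.8,0,1]'

```text
t: 25.45
ee_pos: [481.6, -183.0, 175.9]
tool_rot: [-0.0, -0.06, 0.998, 0.0]
wrist_force: [0.7, 0.2, -0.4]
gripper_width: 0.997
finger_force: 0.0
```

```bash
python3 m.py; python3 - <<'E'
from h import *
a=capture("side")
print([(np.round(r["xyz"],1).tolist(),round(r["confidence"],2)) for c in("side","top") for r in finder.place_of(c,"card")])
E
```

```text
t 25.45 tcp [ 481.61 -182.98  175.9 ] beta 1.6908 | shift/20: [-0.27 -0.01  2.59] yaw 0.0 F [ 0.67  0.25 -0.37] w 0.997 ff 0.0
[-0.02  0.01  0.01]
 grip centre-TCP [  6.17   0.7  -33.76] tilt -0.028 dyaw 0.016 cost 124.9 area 4751 [251 264 138  37]
 card origin [ 490.79 -182.28   34.18]
[([486.7, -180.7, 32.3], 0.65)]
[([195.7, 341.4, 22.8], 0.75), ([485.3, -188.6, 33.7], 0.56), ([192.5, 342.9, 24.0], 0.97), ([440.0, 455.6, 15.9], 0.85), ([422.6, 221.7, 27.4], 0.64)]
```

Request:
move_arm --targets '[-0.13,0,0,0,-1,-0.12,0,0,0,-1,0,0,0,0,-1,0,0,0,0,-1,0,0,0,0,-1,0,0,0.4,0,-1,0,0,0.4,0,-1,0,0,0,0,-1]'

```text
t: 26.5
ee_pos: [485.7, -182.1, 157.6]
tool_rot: [-0.001, -0.06, 0.998, 0.0]
wrist_force: [-0.1, -0.1, 0.2]
gripper_width: 0.001
finger_force: 0.0
```

Request:
move_arm --targets '[0,0,0.12,0,-1,0,0,0.12,0,-1,0,0,0.1,0,-1,0,0,0,0,-1]'

```text
t: 26.9
ee_pos: [487.3, -182.6, 153.0]
tool_rot: [0.001, -0.06, 0.998, -0.0]
wrist_force: [0.3, 1.1, 5.4]
gripper_width: 0.0
finger_force: 2.7
```

```bash
python3 - <<'E'
from h import *
todo([486.5,-182.5,151])
E
```

```text
t 26.9 tcp [ 487.32 -182.56  153.01] beta 1.6908 | shift/20: [0.04 0.01 0.1 ] yaw -0.0 F [0.34 1.13 5.4 ] w 0.0 ff 2.7
```

Request:
move_arm --targets '[0,0,0.1,0,-1,0,0,0,0,-1]'

```text
t: 27.1
ee_pos: [487.5, -182.9, 151.2]
tool_rot: [0.001, -0.06, 0.998, -0.001]
wrist_force: [1.0, -0.5, 6.0]
gripper_width: 0.0
finger_force: 3.0
```

Request:
move_arm --targets '[0,0,0.1,0,-1,0,0,0,0,-1]'

```text
t: 27.3
ee_pos: [489.1, -183.1, 150.8]
tool_rot: [0.003, -0.06, 0.998, -0.001]
wrist_force: [-0.2, 1.6, 15.6]
gripper_width: 0.004
finger_force: 7.5
```

```bash
python3 - <<'E'
from h import *
todo([486.5,-182.5,151])
E
```

```text
t 27.3 tcp [ 489.06 -183.08  150.81] beta 1.6908 | shift/20: [ 0.12  0.04 -0.01] yaw -0.0 F [-0.24  1.56 15.62] w 0.004 ff 7.5
```

Request:
move_arm --targets '[0,0,0.1,0,-1,0,0,0,0,-1]'

```text
t: 27.5
ee_pos: [490.0, -183.1, 150.6]
tool_rot: [0.004, -0.06, 0.998, -0.001]
wrist_force: [-1.9, 2.9, 25.7]
gripper_width: 0.003
finger_force: 13.2
```

Request:
move_arm --targets '[0,0,0.08,0,-1,0,0,0,0,-1]'

```text
t: 27.7
ee_pos: [490.2, -183.1, 150.5]
tool_rot: [0.005, -0.06, 0.998, -0.001]
wrist_force: [-7.3, 4.7, 38.1]
gripper_width: -0.005
finger_force: 18.9
```

```bash
python3 - <<'E'
from h import *
todo([486.5,-182.5,151])
E
```

```text
t 27.7 tcp [ 490.25 -183.14  150.49] beta 1.6911 | shift/20: [ 0.18  0.05 -0.03] yaw -0.0 F [-7.3   4.68 38.07] w -0.005 ff 18.9
```

Request:
move_arm --targets '[0,0,-0.5,0,-1,0,0,-0.8,0,-1,0,0.3,-1,0,1,0,0.4,-1,0,1,0,0.5,-1,0,1,0,0.5,-1,0,1,0,0.5,-1,0,1,0,0.57,-0.9,0,1]'

```text
t: 28.5
ee_pos: [479.7, -127.1, 289.3]
tool_rot: [0.0, -0.06, 0.998, -0.0]
wrist_force: [0.7, 0.2, 0.3]
gripper_width: 0.99
finger_force: 0.0
```

```bash
python3 - <<'E'
from h import *
todo([616,-111.3,288.7],1.691)
im=capture("side")
print([(np.round(r["xyz"],1).tolist(),round(r["confidence"],2)) for t in("bar_tab","card") for r in finder.place_of("side",t)])
E
```

```text
t 28.5 tcp [ 479.72 -127.11  289.33] beta 1.6905 | shift/20: [-6.86 -0.03  0.03] yaw -0.0001 F [0.7  0.16 0.35] w 0.99 ff 0.0
[([609.3, -112.2, 310.7], 0.93), ([484.5, -183.4, 28.9], 0.94), ([197.3, 341.8, 24.8], 0.85), ([441.5, 458.9, 17.9], 0.75), ([740.6, 24.0, -1.2], 0.44)]
```

Request:
move_arm --targets '[-1,0,0,0,1,-1,0,0,0,1,-1,0,0,0,1,-1,0,0,0,1,-1,0,0,0,1,-1,0,0,0,1,-0.86,0,0,0,1,0,0,0,0,1]'

```text
t: 29.45
ee_pos: [617.0, -111.2, 285.9]
tool_rot: [-0.001, -0.06, 0.998, 0.0]
wrist_force: [-0.3, -0.5, 0.1]
gripper_width: 1.001
finger_force: 0.0
```

Request:
move_arm --targets '[0,0,0,0,-1,0,0,0,0,-1,0,0,0,0,-1,0,0,0,0,-1,0,0,0,0,-1,0,0,0,0,-1]'

```text
t: 30.05
ee_pos: [615.9, -111.2, 289.0]
tool_rot: [0.0, -0.06, 0.998, -0.0]
wrist_force: [-0.9, -0.3, 1.8]
gripper_width: 0.151
finger_force: 58.6
```

```bash
python3 - <<'E'
from h import *
todo([616,-111.3,288.7],1.691)
E
```

```text
t 30.05 tcp [ 615.86 -111.24  288.97] beta 1.6908 | shift/20: [-0.01 -0.    0.01] yaw -0.0 F [-0.9  -0.33  1.77] w 0.151 ff 58.6
```

Gripped; reverse the arc.

Request:
move_arm --targets '[0.79,0,-0.02,0,-1,0.79,0,0.05,0,-1,0.78,0,0.12,0,-1,0.77,0,0.19,0,-1,0.75,0,0.25,0,-1,0.72,0,0.32,0,-1]'

```text
t: 30.65
ee_pos: [526.5, -123.0, 272.0]
tool_rot: [0.003, -0.06, 0.998, -0.001]
wrist_force: [3.3, -4.5, 2.9]
gripper_width: 0.154
finger_force: 58.4
```

Request:
move_arm --targets '[0.69,0,0.38,0,-1,0.65,0,0.44,0,-1,0.61,0,0.5,0,-1,0.56,0,0.55,0,-1,0.51,0,0.6,0,-1,0.46,0,0.64,0,-1]'

```text
t: 31.25
ee_pos: [456.5, -132.3, 209.5]
tool_rot: [0.002, -0.06, 0.998, -0.002]
wrist_force: [1.3, -7.3, 3.8]
gripper_width: 0.152
finger_force: 58.4
```

Request:
move_arm --targets '[0.4,0,0.68,0,-1,0.34,0,0.71,0,-1,0.27,0,0.74,0,-1,0.21,0,0.76,0,-1,0.14,0,0.78,0,-1,0.07,0,0.6,0,-1,0,0,0,0,-1]'

```text
t: 31.95
ee_pos: [428.1, -136.0, 122.5]
tool_rot: [0.001, -0.06, 0.998, -0.003]
wrist_force: [0.6, -8.2, 0.8]
gripper_width: 0.156
finger_force: 58.4
```

```bash
python3 - <<'E'
from h import *
todo([427.3,-136.3,120.2],1.691)
im=capture("side")
print([(np.round(r["xyz"],1).tolist(),round(r["confidence"],2)) for t in("bar_tab","card") for r in finder.place_of("side",t)])
E
```

```text
t 31.95 tcp [ 428.06 -136.03  122.54] beta 1.6906 | shift/20: [ 0.04 -0.01  0.12] yaw -0.0001 F [ 0.58 -8.21  0.75] w 0.156 ff 58.4
[([430.5, -138.1, 139.3], 0.78), ([485.7, -184.6, 30.0], 0.98), ([196.0, 341.0, 29.1], 0.68), ([442.3, 458.4, 15.9], 0.64), ([431.0, -137.3, 141.0], 0.37)]
```

Request:
move_arm --targets '[0,0,0.15,0,-1,0,0,0,0,-1]'

```text
t: 32.3
ee_pos: [427.9, -136.0, 120.3]
tool_rot: [0.001, -0.06, 0.998, -0.003]
wrist_force: [-1.1, -7.8, 1.2]
gripper_width: 0.156
finger_force: 58.8
```

Request:
move_arm --targets '[0,0,0.15,0,-1,0,0,0,0,-1]'

```text
t: 32.5
ee_pos: [428.0, -136.1, 119.2]
tool_rot: [0.001, -0.06, 0.998, -0.003]
wrist_force: [-8.5, -6.6, 18.9]
gripper_width: 0.149
finger_force: 61.5
```

Request:
move_arm --targets '[0,0,0.15,0,-1,0,0,0,0,-1]'

```text
t: 32.7
ee_pos: [428.1, -136.1, 118.7]
tool_rot: [0.001, -0.06, 0.998, -0.003]
wrist_force: [-17.8, -3.5, 47.2]
gripper_width: 0.153
finger_force: 65.6
```

Request:
move_arm --targets '[0,0,-0.2,0,-1,0,0,0,0,1,0,0,0,0,1,0,0,0,0,1,0,0,0,0,1,0,0,-0.5,0,1,0,0,-1,0,1,0,0,-1,0,1]'

```text
t: 33.5
ee_pos: [426.8, -133.5, 168.4]
tool_rot: [-0.001, -0.06, 0.998, 0.0]
wrist_force: [-0.7, 0.5, 0.0]
gripper_width: 1.0
finger_force: 0.0
```

Request:
move_arm --targets '[0,0,-1,0,1,0,0,-1,0,1,0,0,-1,0,1,0,0,-1,0,1,0,0,0,0,1]'

```text
t: 34.0
ee_pos: [428.8, -134.2, 250.7]
tool_rot: [0.002, -0.06, 0.998, -0.001]
wrist_force: [-0.1, -0.4, -1.2]
gripper_width: 0.996
finger_force: 0.0
```

```bash
python3 - <<'E'
from h import *
todo([427.3,-136.3,240],1.691)
for c in("side","wrist"):
    im=capture(c);cv2.imwrite(f"pics/e_{c}.png",im)
    print(c,[(np.round(r["xyz"],1).tolist(),round(r["confidence"],2)) for t in("bar_tab","card","spare","screwdriver") for r in finder.place_of(c,t)])
E
```

```text
t 34.0 tcp [ 428.84 -134.18  250.7 ] beta 1.6908 | shift/20: [ 0.09 -0.1   0.54] yaw -0.0 F [-0.08 -0.4  -1.18] w 0.996 ff 0.0
side [([428.8, -137.8, 135.2], 0.68), ([439.7, 460.3, 15.3], 0.95), ([483.3, -186.4, 29.4], 0.87), ([197.4, 340.8, 26.5], 0.77), ([516.1, 206.0, 30.3], 0.63), ([500.5, 1.7, 1.5], 0.95)]
wrist [([425.6, -135.4, 131.7], 0.66), ([485.8, -181.1, 27.2], 0.71), ([514.5, 209.9, 29.8], 0.93), ([507.6, 3.7, -1.3], 0.56)]
```

```bash
python3 -c "
from cell import manip
print(manip.finish_job())"
```

```text
the job is handed in; nothing more can be done
None
```

The job is handed in at about 34 s of the 61 s allowed, but I got no pass or fail verdict back. By my measurements the green card is home in its guides (within about 1 mm of its stops), the hold-down bar is down and released, and the blue card and screwdriver are where they stood; I did not re-check the meter, pliers and tape.

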